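Press a bamboo jar stop into place on a rolling cart's top tier

TASK

Fit the stepped bamboo jar stop on the cart's pale blue top tier: carry it from the worktop, turn it so that its green back pad faces the tier's fence, set it down on the tier floor in front of the fence, square to it and midway between the two black marks, and let go of it. Then, with the fingers on its step, give it one diagonal push, away from you and down, until the tier has rolled fully home and the stop sits flush against the fence, and finish while still holding that push firmly (about 15 N forward and as much down), so that its sticky pads can take. Do not drop it, do not tip the jar or the cup riding on the tier, and leave the other things on the worktop alone.

Things in the scene. Friction and masses are not known exactly. Their poses are not given: they have to be found in the camera images.
- jar_stop_riser (a point): Loose L-shaped bamboo block, 0.2 kg, upright on the worktop left or right of the cart. Base 54 (x) x 100 (y) x 25 mm high; on its +x side a riser, 24 (x) x 100 (y), up to 60 mm above the underside; on its -x side a level step 30 mm deep, 25 mm up. Point: riser's centre, 42.5 mm above the underside. +x: green-padded back, z up. Grip the riser across x, above the step.
- jar_stop_back (a point): Point on the jar stop's back (+x) face with the green pad, which must face the fence: mid-length, 12.5 mm above the underside, 12 mm to +x of the riser's centre; same axes as the riser's point (x out of the back, y along the block's 100 mm length, z up).
- fence (a point): Pale blue strip fixed across the tier, moving with it: 12 mm thick (x), 310 long (y), 62 high, two black marks 72 mm either side of its middle. Origin: middle of its near face, at tier floor level (26 mm above the worktop). +x points away from the robot, square to the fence, y along it, z up. Floor clear for 225 mm in front; tier rims 24 mm above the floor.
- tier (a joint): How far the top tier is slid out towards the robot, m: 0 fully home against a rigid stop, grows along the tier's own -x to 0.08 at most. Smooth runners, under 1 N of friction; it stays where it is left and rolls home when the stop is pushed. The jar stop drags on its floor and fence (friction 0.5 to 0.7). The floor is rigid pale blue metal, 440 x 320 mm, its upper face 26 mm above the worktop.
- jar: Capped glass jar, 68 mm across, 100 mm high, loose on the tier behind the fence, riding along. Origin under its centre.
- cup: Yellow lidded cup, 72 mm across, 93 mm high, loose on the tier behind the fence, riding along. Origin under its centre.
- tin: Aluminium tin, 69 mm across, 80 mm high, loose on the worktop on the other side of the cart. Origin under its centre.
- scoop: White plastic scoop, about 140 mm long, 25 mm high, loose on the left worktop, far end. Origin on its underside.
- coaster: Round bamboo coaster, 96 mm across, 9 mm thick, loose on the right worktop, far end. Origin under its centre.

How it is judged:
By the outcome, as a careful person would: the job done as asked, in the order asked, and still so for the second after the job is handed in, while the arm keeps its last pose, push and grip.
It also fails if it takes over 64 s, if anything falls off the work surface, if the arm or the gripper's body presses on something with over 40 N, if the wrist force passes 120 N, or if a joint passes its speed limit or range.

ROBOT

A 7-joint arm with a two-finger parallel gripper is mounted at the origin on the work surface. World frame = base frame: x ahead of the robot, y to its left, z up, the work surface at z = 0. Lengths are in m, angles in rad, forces in N, time in s.
With the tool pointing down it reaches from about 0.425 to 0.825 m from the base axis. Payload 3.6 kg.
Tool frame: the origin (TCP) lies midway between the tips of the shut fingers; the grasp point (between the pads) lies bot.grip_depth behind it (bot.grip_depth is the distance from the TCP to the grasp point, in m); z points along the fingers, y is the direction in which the jaws open and shut (so a half turn about z gives the same grasp; the last joint's range is limited). The gripper opens to 93 mm and grips with 3 to 60 N. Pads are 15 mm wide; open, the fingers measure 128 mm over their backs; the gripper's body (75 mm by 188 mm) begins 65 mm behind the grasp point.
Start: joints at [1.236, 0.615, -0.013, 1.423, 0.008, 1.103, -0.04], TCP at [0.197, -0.619, 0.219] pointing down, gripper open.
Joint ranges: [-3.12, 3.12], [-0.3, 2.06], [-1.34, 1.32], [0.26, 2.42], [-1.36, 4.5], [0.01, 1.98], [-2.84, 2.84]. Speed limits (rad/s): [2.79, 2.79, 3.14, 3.14, 3.14, 3.14, 3.14].

INTERFACE

Orientations are given as a unit quaternion [w, x, y, z].
In Python, from workcell import bot, eyes gives the robot as it stands.
- The arm moves only by the tool move_arm, never from a script. Its argument "moves" is a list of rows, each a list of 3 entries, a list of its own where there are three numbers: the closure in counts, from 0 (fully open) to 255 (shut), then the shift along the tool's x, y, z in mm, then the turn about the tool's z in rad. A call has 1 to 10 rows; each row is the pose to reach, as a shift and turn from the pose commanded when the call began, along the tool's axes at that moment; what a row does not reach only later rows make up. A row lasts 1/8 s, in which the tool goes at most 62.5 mm and 10.7 degrees, less where a joint would pass 70% of its speed; a pose out of reach is approached as far as the arm can. A call with a gripper value outside its range is refused whole. The fingers move at their own pace and stop on an object; "force" is the grip in N (left out, the last holds). Time passes only in rows, so rows that repeat a pose let the fingers close. It gives the time, the measured TCP pose, the force and the opening at its end, in the units of the state.
- bot.read_state(): the state, without advancing time (a new reading comes with each control period).
- eyes.capture(name): name is "scene" or "top" or "wrist"; returns the picture (384x512x3 uint8, red, green, blue); there is no depth.
- eyes.camera_info(name): a dict with "vertical_fov" (degrees; the focal length in pixels is half the picture's height over the tangent of half this angle, whatever the lens; pixels are square), "cx", "cy" (the principal point, pixels), "distortion" ([k1, k2, p1, p2, k3] as OpenCV has them; the pictures are not rectified), "R" (3x3) and "t" (3): a world point X has camera coordinates R X + t; the wrist camera has in their place "tool_from_camera" (4x4, takes a point from camera to tool coordinates, whose origin is the TCP and whose axes are the flange's). Camera axes: x right, y down, z forward; pixel columns grow to the right and rows downward; lengths in m; the calibration is good to about 2 mm. A picture is of the moment at which its call begins: read the wrist's pose just before it. camera_info takes no time and is no camera call.
- bot.sign_off(): hands the job in, once; it reports no verdict.
The state is a dict: "time_s": time; "joint_positions": joint angles; "dq": joint speeds; "tau": joint torques, N m; "tool_pos": TCP position; "eef_rot": TCP orientation; "force": force on the tool from outside, world axes, zero at the start; "ft_torque": the same for the moment, N m; "finger_gap": opening from 0.0 (shut) to 1.0 (fully open).
Only numpy, scipy, OpenCV 4.12 (cv2) and the standard library are available. Lean on these libraries where they do the work, as an engineer would, in place of code of your own. Each camera call takes 0.05 s, during which the arm holds its last target.

## Working session

There is one attempt and no reset: what is moved stays moved. The work goes in short steps, Python scripts to look and compute and a tool call to move; the robot and the scene stay as the last step left them, time stands still between calls to the robot, and variables do not carry over. Pictures are saved under pics/ and viewed, and the job is handed in when it is done.

Besides the shell and the picture viewer there is one more tool, called after "Request:" by a JSON object that holds its "api" and its "payload", one argument or row to a line. move_arm: Moves the arm, as the interface text tells. Its arguments: {"type":"object","properties":{"moves":{"type":"array","items":{"type":"array"}},"force":{"type":"number"}},"required":["moves"]}

```bash
mkdir -p pics; ls
python3 - <<'E'
from workcell import bot, eyes
import cv2
s=bot.read_state()
for k,v in s.items(): print(k,v)
print(bot.grip_depth)
for n in("scene","top","wrist"):
    im=eyes.capture(n); cv2.imwrite(f"pics/{n}0.png",im[:,:,::-1])
    print(n,eyes.camera_info(n))
E
```

```text
pics
time_s 0.0
joint_positions [ 1.23651885  0.6158983  -0.0126488   1.42488414  0.00811498  1.10340604
 -0.04034406]
dq [ 7.77073991e-05  1.56127237e-05 -1.62690943e-03 -4.07514721e-05
 -5.44066403e-04 -7.57058409e-04  5.06451360e-04]
tau [-1.26462422e-03 -4.58931184e+01  2.08825478e-01 -1.65743458e+01
 -6.10445626e-02  2.03155837e-02  2.09926525e-04]
tool_pos [ 0.19669367 -0.61869526  0.21749956]
eef_rot [-1.25525142e-03  9.88169748e-01  1.53358826e-01 -2.10487969e-04]
force [0.15648477 0.52612012 0.82089167]
ft_torque [0.04880216 0.04526101 0.01675   ]
finger_gap 1.0041988332686929
0.0188
scene {'vertical_fov': 44.324122376575616, 'cx': 257.17589714823936, 'cy': 184.96017862842265, 'distortion': array([0.03668885, 0.        , 0.        , 0.        , 0.        ]), 'R': array([[ 0.78866959,  0.61455896,  0.01782013],
       [ 0.33016046, -0.39889159, -0.8554996 ],
       [-0.51864665,  0.68059003, -0.51749673]]), 't': array([-0.47023116, -0.14806783,  1.57740757])}
top {'vertical_fov': 52.87477574025521, 'cx': 253.8408599299907, 'cy': 192.82162183315782, 'distortion': array([0.01841149, 0.        , 0.        , 0.        , 0.        ]), 'R': array([[ 0.04580049, -0.99894526,  0.00326807],
       [-0.97685569, -0.04547149, -0.20901032],
       [ 0.20893847,  0.00638034, -0.97790797]]), 't': array([-0.03591735,  0.59150626,  1.07861716])}
wrist {'vertical_fov': 62.140532061710665, 'cx': 252.38076974901512, 'cy': 190.77550086321355, 'distortion': array([-0.07981242,  0.        ,  0.        ,  0.        ,  0.        ]), 'tool_from_camera': array([[ 3.84300525e-04, -9.59386877e-01, -2.82093374e-01,
         7.72416125e-02],
       [ 9.99999854e-01,  2.61603767e-04,  4.72613896e-04,
         2.25374821e-04],
       [-3.79622881e-04, -2.82093515e-01,  9.59386838e-01,
        -1.65071045e-01],
       [ 0.00000000e+00,  0.00000000e+00,  0.00000000e+00,
         1.00000000e+00]])}
```

View pics/scene0.png

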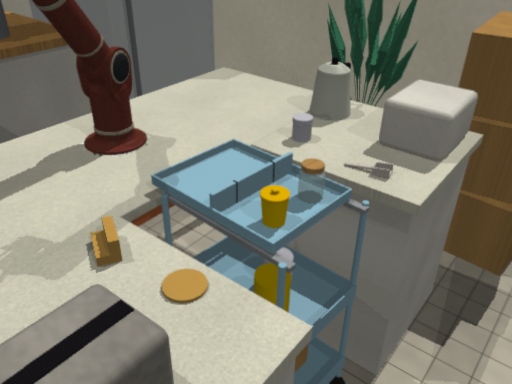

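View pics/top0.png

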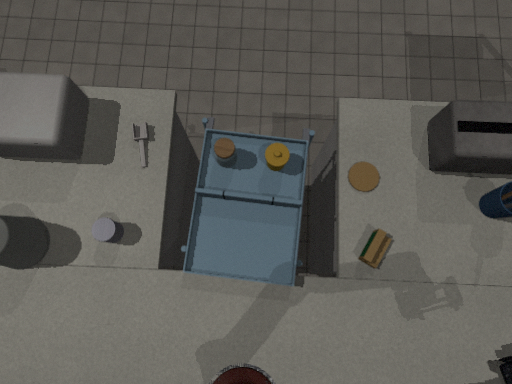

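View pics/wrist0.png

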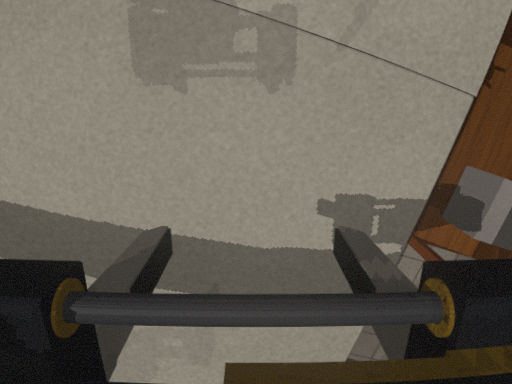

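The top view shows the stop at about (375,248), with its green pad toward the upper left. The fence runs from (198,191) to (302,204), the jar is at (225,150) and the cup at (277,155). I'll zoom in next.

```bash
cat > h.py <<'E'
import numpy as np, cv2
from workcell import bot, eyes
def K(ci):
    f=192/np.tan(np.radians(ci['vertical_fov'])/2)
    return np.array([[f,0,ci['cx']],[0,f,ci['cy']],[0,0,1.]])
def Rq(q):
    w,x,y,z=q
    from scipy.spatial.transform import Rotation as R
    return R.from_quat([x,y,z,w]).as_matrix()
def cam(name,state=None):
    ci=eyes.camera_info(name)
    if name!='wrist':
        R=np.array(ci['R']);t=np.array(ci['t'])
    else:
        T=np.eye(4);T[:3,:3]=Rq(state['eef_rot']);T[:3,3]=state['tool_pos']
        W=np.linalg.inv(T@ci['tool_from_camera']);R=W[:3,:3];t=W[:3,3]
    return K(ci),np.array(ci['distortion']),R,t
def cast(c,uv,z):
    k,d,R,t=c
    n=cv2.undistortPoints(np.array(uv,float).reshape(-1,1,2),k,d).reshape(-1,2)
    o=-R.T@t; r=np.c_[n,np.ones(len(n))]@R
    return o+r*((z-o[2])/r[:,2])[:,None]
def proj(c,X):
    k,d,R,t=c
    return cv2.projectPoints(np.array(X,float).reshape(-1,3),cv2.Rodrigues(R)[0],t,k,d)[0].reshape(-1,2)
def crop(name,src,x0,y0,w,h,s):
    im=cv2.imread(src)[y0:y0+h,x0:x0+w]
    cv2.imwrite(name,cv2.resize(im,None,fx=s,fy=s,interpolation=cv2.INTER_CUBIC))
E
python3 - <<'E'
from h import *
crop('pics/c1.png','pics/top0.png',340,215,60,60,10)
crop('pics/c2.png','pics/top0.png',175,115,160,180,3)
c=cam('top')
im=cv2.imread('pics/top0.png');hsv=cv2.cvtColor(im,cv2.COLOR_BGR2HSV)
g=cv2.inRange(hsv,(40,80,20),(90,255,255));g[:, :340]=0;g[:215]=0;g[275:]=0;g[:,400:]=0
ys,xs=np.nonzero(g);print(len(xs)); print(cv2.minAreaRect(np.c_[xs,ys].astype(np.float32)))
E
```

```text
84
((368.1146240234375, 243.28976440429688), (3.0327303409576416, 27.37438201904297), 28.610462188720703)
```

View pics/c1.png

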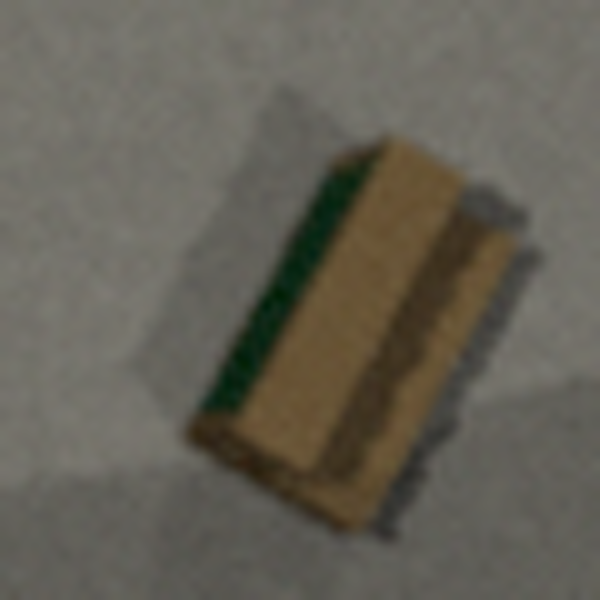

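View pics/c2.png

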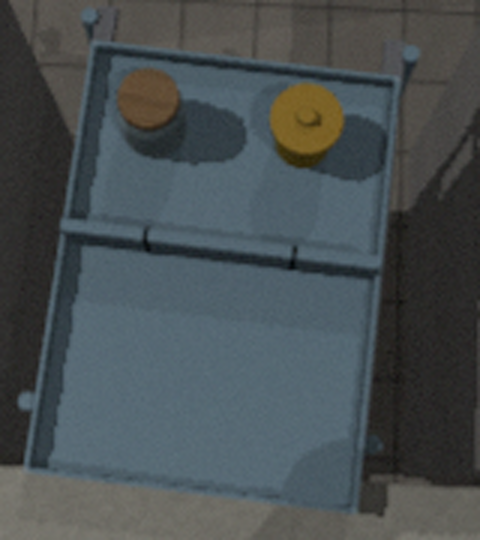

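```bash
python3 - <<'E'
from h import *
c=cam('top')
def u(p,s,x0,y0): return [((a+.5)/s-.5+x0,(b+.5)/s-.5+y0) for a,b in p]
P=cast(c,u([(388,138),(468,178),(320,478),(240,425)],10,340,215),0.060)
print(P, np.linalg.norm(P-np.roll(P,-1,0),axis=1)); m=P.mean(0);print('riser c',m)
l=(P[0]+P[1]-P[2]-P[3]);print('len dir deg',np.degrees(np.arctan2(l[1],l[0])))
F=cast(c,u([(62,232),(380,272)],3,175,115),0.088);print('fence',F,np.linalg.norm(F[0]-F[1]),F.mean(0))
M=cast(c,u([(147,227),(295,247),(147,252),(293,268)],3,175,115),0.088);print(M,np.linalg.norm(M[0]-M[1]))
j=cast(c,u([(148,100),(306,122)],3,175,115),0.12);print(j)
E
for i in scene; do python3 -c "
from h import *
crop('pics/c3.png','pics/scene0.png',80,205,60,70,8)
crop('pics/c4.png','pics/scene0.png',145,135,210,120,3.8)"; done
```

```text
[[ 0.50455658 -0.37435267  0.06      ]
 [ 0.49401396 -0.39716228  0.06      ]
 [ 0.40633983 -0.352814    0.06      ]
 [ 0.42017583 -0.33032303  0.06      ]] [0.02512818 0.09825234 0.02640604 0.09517732]
riser c [ 0.45627155 -0.363663    0.06      ]
len dir deg -27.187808988041212
fence [[ 0.58166892  0.16006582  0.088     ]
 [ 0.55677299 -0.14651116  0.088     ]] 0.3075861720406859 [0.56922096 0.00677733 0.088     ]
[[ 0.59039118  0.07872215  0.088     ]
 [ 0.57736689 -0.06446332  0.088     ]
 [ 0.56588067  0.07719675  0.088     ]
 [ 0.55678998 -0.06327736  0.088     ]] 0.14377659724040381
[[ 0.70780483  0.08270351  0.12      ]
 [ 0.69291812 -0.06920051  0.12      ]]
```

View pics/c3.png

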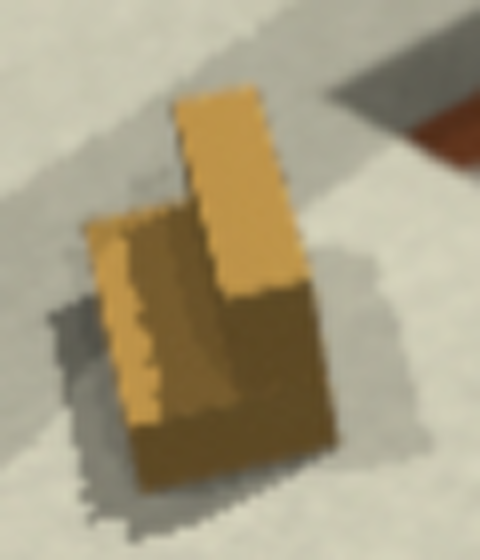

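View pics/c4.png

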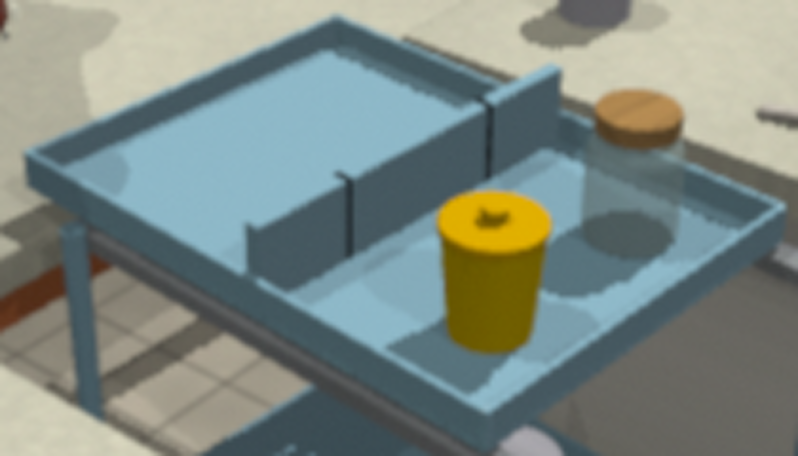

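Request:
{"api": "move_arm", "payload": {
  "moves": [
    [0,[60,-30,0],-0.18],
    [0,[120,-60,0],-0.36],
    [0,[170,-86,0],-0.54],
    [0,[220,-112,0],-0.72],
    [0,[265,-134,0],-0.9],
    [0,[295,-150,0],-1.08],
    [0,[315,-160,0],-1.26],
    [0,[324,-164,0],-1.44],
    [0,[324,-164,0],-1.62],
    [0,[324,-164,0],-1.8]
  ]
}}

```text
time_s: 1.4
tool_pos: [0.4559, -0.3647, 0.2183]
eef_rot: [-0.0, 0.491, 0.871, 0.0]
force: [0.1, -0.3, -0.2]
finger_gap: 1.002
```

Request:
{"api": "move_arm", "payload": {
  "moves": [
    [0,[0,0,0],-0.18],
    [0,[0,0,0],-0.36],
    [0,[0,0,0],-0.5],
    [0,[0,0,0],-0.556],
    [0,[0,0,0],-0.556],
    [0,[0,0,0],-0.556]
  ]
}}

```text
time_s: 2.15
tool_pos: [0.4559, -0.365, 0.2185]
eef_rot: [-0.0, 0.237, 0.971, 0.0]
force: [0.6, 0.1, -0.4]
finger_gap: 1.002
```

Run:
```python
from h import *
s=bot.read_state(); im=eyes.capture('wrist'); cv2.imwrite('pics/w1.png',im[:,:,::-1])
for k in('time_s','tool_pos','eef_rot','joint_positions','force','finger_gap'):print(k,s[k])
R=Rq(s['eef_rot']);print(R, np.degrees(np.arctan2(R[1,1],R[0,1])))
np.save('s1.npy',np.r_[s['tool_pos'],s['eef_rot']])
```

```text
time_s 2.15
tool_pos [ 0.45585247 -0.36495654  0.21847659]
eef_rot [-2.07861030e-04  2.37100493e-01  9.71485104e-01  6.91689412e-05]
joint_positions [ 1.04209834  0.58565697 -0.6644386   1.60956849  0.39558271  1.08517086
  1.36319161]
force [ 0.58870355  0.13850027 -0.39099526]
finger_gap 1.0015821819992947
[[-8.87566626e-01  4.60679224e-01 -3.71067809e-04]
 [ 4.60679167e-01  8.87566702e-01  2.32961098e-04]
 [ 4.36667770e-04  3.58252864e-05 -9.99999904e-01]] 62.56905470136751
```

View pics/w1.png

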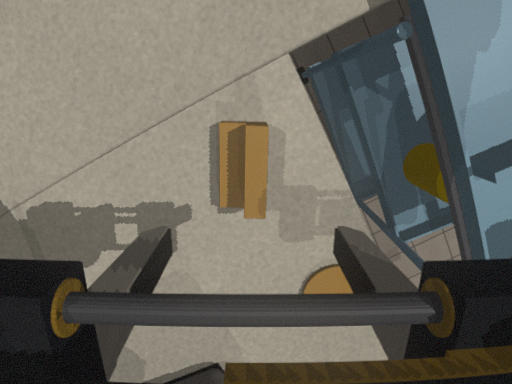

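The wrist view shows the stop upright and nearly aligned. The riser's top face spans roughly columns 245–267 and rows 123–218, with the step on its left.

Run:
```python
from h import *
crop('pics/c5.png','pics/w1.png',200,105,90,125,4.7)
s=np.load('s1.npy'); st=dict(tool_pos=s[:3],eef_rot=s[3:])
c=cam('wrist',st)
P=cast(c,[(245.5,122),(268,122.5),(265,218),(245,218)],0.06)
print(P,np.linalg.norm(P-np.roll(P,-1,0),axis=1),P.mean(0))
l=P[0]+P[1]-P[2]-P[3];print(np.degrees(np.arctan2(l[1],l[0])))
```

```text
[[ 0.40257163 -0.34638768  0.06      ]
 [ 0.41334748 -0.32665303  0.06      ]
 [ 0.50292898 -0.37524901  0.06      ]
 [ 0.49293309 -0.39453172  0.06      ]] [0.02248501 0.10191376 0.02171959 0.10238673] [ 0.45294529 -0.36070536  0.06      ]
151.73686091357638
```

View pics/c5.png

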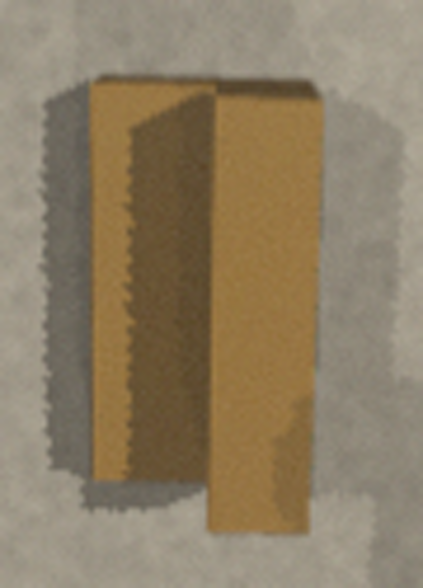

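Run:
```python
from h import *
s=np.load('s1.npy'); st=dict(tool_pos=s[:3],eef_rot=s[3:])
c=cam('wrist',st)
P=cast(c,[(245.3,124.8),(268.1,125.5),(265.1,218),(243.6,218)],0.06)
m=P.mean(0);print(np.linalg.norm(P-np.roll(P,-1,0),axis=1),m)
l=P[0]+P[1]-P[2]-P[3];print(np.degrees(np.arctan2(l[1],l[0])))
print('tool delta mm',Rq(s[3:]).T@(m-s[:3])*1000)
```

```text
[0.02284119 0.09894819 0.02334875 0.09964511] [ 0.4540463  -0.36169608  0.06      ]
151.32762382917585
tool delta mm [  3.03592016   2.05613228 158.47800629]
```

Request:
{"api": "move_arm", "payload": {
  "moves": [
    [0,[2,2,40],0.01],
    [0,[2,2,90],0.01],
    [0,[2,2,135],0.01],
    [0,[2,2,165],0.01],
    [0,[2,2,182],0.01],
    [0,[2,2,187],0.01],
    [0,[2,2,187],0.01]
  ]
}}

```text
time_s: 3.08
tool_pos: [0.4558, -0.3625, 0.0324]
eef_rot: [0.001, 0.241, 0.97, -0.0]
force: [1.0, 0.3, 1.2]
finger_gap: 1.0
```

Request:
{"api": "move_arm", "payload": {
  "moves": [
    [255,[0,0,0],0],
    [255,[0,0,0],0],
    [255,[0,0,0],0],
    [255,[0,0,0],0],
    [255,[0,0,0],0],
    [255,[0,0,0],0],
    [255,[0,0,0],0],
    [255,[0,0,0],0]
  ],
  "force": 30
}}

```text
time_s: 4.08
tool_pos: [0.4553, -0.362, 0.0316]
eef_rot: [0.0, 0.241, 0.97, 0.0]
force: [1.0, 0.4, -0.2]
finger_gap: 0.26
```

Request:
{"api": "move_arm", "payload": {
  "moves": [
    [255,[0,0,-20],0],
    [255,[0,0,-60],0],
    [255,[0,0,-100],0],
    [255,[0,0,-130],0],
    [255,[0,0,-148],0],
    [255,[0,0,-150],0],
    [255,[0,0,-150],0]
  ]
}}

```text
time_s: 4.95
tool_pos: [0.4544, -0.362, 0.1806]
eef_rot: [-0.001, 0.241, 0.97, 0.0]
force: [0.3, -0.1, -1.0]
finger_gap: 0.257
```

Request:
{"api": "move_arm", "payload": {
  "moves": [
    [255,[10,28,0],0.1],
    [255,[22,64,0],0.25],
    [255,[37,107,0],0.4],
    [255,[52,150,0],0.55],
    [255,[67,193,0],0.7],
    [255,[82,236,0],0.85],
    [255,[97,279,0],1.0],
    [255,[110,315,0],1.1],
    [255,[120,342,0],1.164],
    [255,[125,357,0],1.164]
  ]
}}

```text
time_s: 6.2
tool_pos: [0.5114, 0.0136, 0.1807]
eef_rot: [-0.001, 0.734, 0.679, -0.001]
force: [-0.2, -0.3, -2.0]
finger_gap: 0.255
```

Request:
{"api": "move_arm", "payload": {
  "moves": [
    [255,[0,0,0],0],
    [255,[0,0,0],0],
    [255,[0,0,0],0]
  ]
}}

```text
time_s: 6.58
tool_pos: [0.5119, 0.0099, 0.1815]
eef_rot: [0.0, 0.736, 0.677, -0.0]
force: [-0.3, -0.9, -0.9]
finger_gap: 0.259
```

Run:
```python
from h import *
s=bot.read_state(); 
for n in('wrist','top','scene'):
    im=eyes.capture(n); cv2.imwrite(f'pics/{n}2.png',im[:,:,::-1])
for k in('time_s','tool_pos','eef_rot','joint_positions','force','finger_gap'):print(k,s[k])
np.save('s2.npy',np.r_[s['tool_pos'],s['eef_rot']])
```

```text
time_s 6.575
tool_pos [0.51188285 0.00986823 0.18149899]
eef_rot [ 1.30110385e-04  7.36025414e-01  6.76953738e-01 -4.57615129e-04]
joint_positions [ 0.18033404  0.46668824 -0.35207992  1.85983639  0.20872897  0.85152313
 -0.35901425]
force [-0.34215067 -0.91459011 -0.89904739]
finger_gap 0.25891240096327495
```

View pics/wrist2.png

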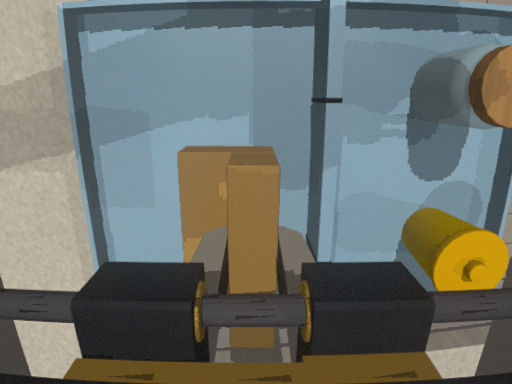

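View pics/top2.png

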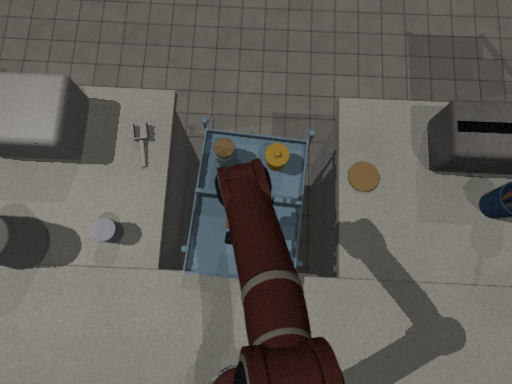

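View pics/scene2.png

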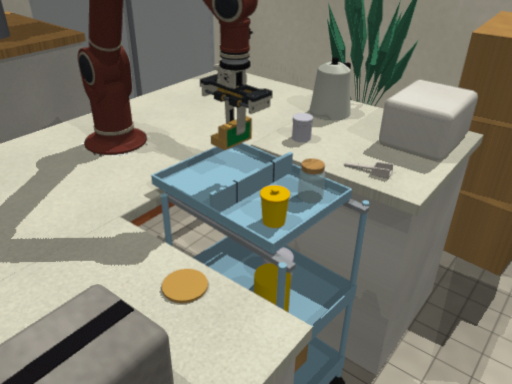

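Run:
```python
from h import *
crop('pics/c6.png','pics/wrist2.png',290,0,70,130,4.6)
crop('pics/c7.png','pics/wrist2.png',170,135,120,110,6)
crop('pics/c8.png','pics/scene2.png',150,70,150,150,4)
```

```text
(no output)
```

View pics/c6.png

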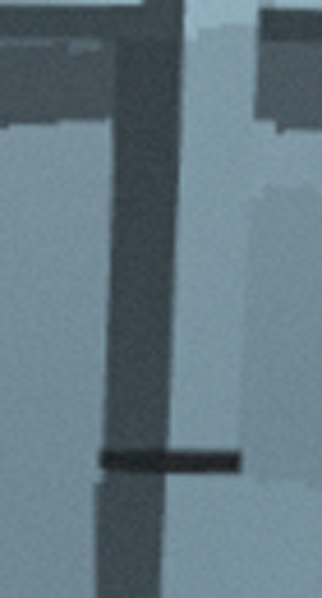

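View pics/c7.png

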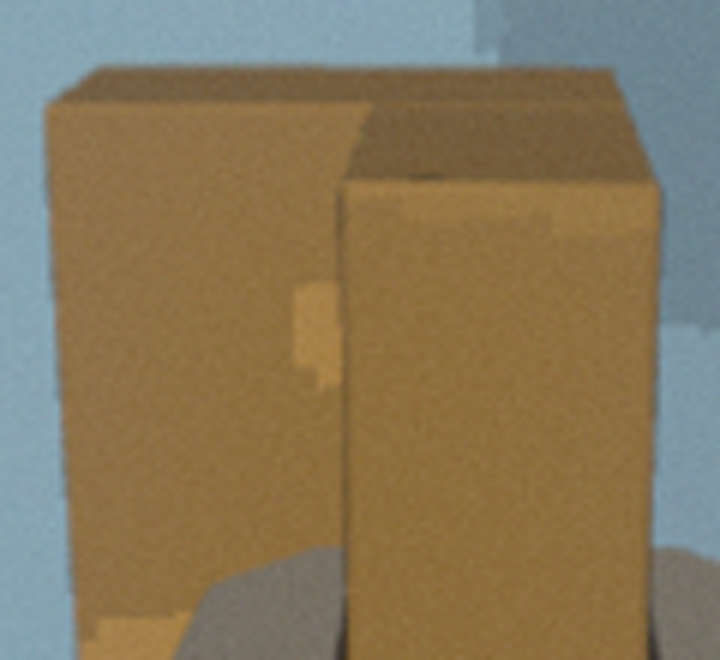

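View pics/c8.png

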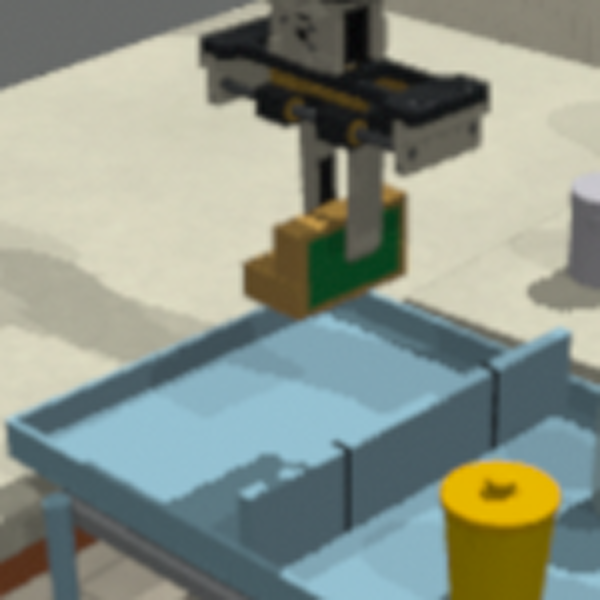

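Run:
```python
from h import *
v=np.load('s2.npy'); st=dict(tool_pos=v[:3],eef_rot=v[3:]);c=cam('wrist',st);R=Rq(v[3:])
def u(p,s,x0,y0): return [((a+.5)/s-.5+x0,(b+.5)/s-.5+y0) for a,b in p]
zt=v[2]+.0284
P=cast(c,u([(343,182),(660,187),(650,560),(345,560)],6,170,135),zt)
T=(P-v[:3])@R; print('stop top in tool mm\n',T*1000, 'end width',np.linalg.norm(P[0]-P[1]))
F=cast(c,u([(182,40),(165,461),(160,590)],4.6,290,0),0.088);print(F)
d=F[0]-F[2];yaw=np.degrees(np.arctan2(d[1],d[0]))-90;print('yaw',yaw)
B=cast(c,u([(113,120),(104,440)],4.6,290,0),0.026);print(B); d=B[0]-B[1];print(np.degrees(np.arctan2(d[1],d[0]))-90)
M=F[1]
for y in(yaw,-4.6):
    a=np.radians(y);fx=np.array([np.cos(a),np.sin(a)]);fy=np.array([-np.sin(a),np.cos(a)]);print(y,'origin',M[:2]-.072*fy)
print('jaw yaw',np.degrees(np.arctan2(R[1,1],R[0,1])))
# scene marks: near? top-face mark near/far corner
cs=cam('scene')
m=u([(488,367),(345,447)],4,150,70)
print('scene far-top marks',cast(cs,m,0.088))
```

```text
stop top in tool mm
 [[ 49.36223495 -12.24293066 -28.43671996]
 [ 49.00439207  10.85181881 -28.44630133]
 [ 19.64372018  10.80694097 -28.4213317 ]
 [ 19.62666686 -12.76082651 -28.41122927]] end width 0.023097523595582703
[[0.57964997 0.14800827 0.088     ]
 [0.57451803 0.0812962  0.088     ]
 [0.57304197 0.05940308 0.088     ]]
yaw -4.2651102136601935
[[0.57993345 0.1481874  0.026     ]
 [0.57537603 0.08507446 0.026     ]]
-4.130192463226109
-4.2651102136601935 origin [0.56916329 0.00949559]
-4.6 origin [0.56874371 0.00952812]
jaw yaw -4.787891305070314
scene far-top marks [[ 0.58045239  0.08186226  0.088     ]
 [ 0.57421576 -0.06193104  0.088     ]]
```

Request:
{"api": "move_arm", "payload": {
  "moves": [
    [255,[4,0,20],-0.009],
    [255,[4,0,50],-0.009],
    [255,[4,0,80],-0.009],
    [255,[4,0,100],-0.009],
    [255,[4,0,108],-0.009],
    [255,[4,0,108],-0.009],
    [255,[4,0,108],-0.009]
  ]
}}

```text
time_s: 7.6
tool_pos: [0.5132, 0.0157, 0.0745]
eef_rot: [0.001, 0.732, 0.681, 0.001]
force: [-0.1, -0.1, -2.5]
finger_gap: 0.254
```

Run:
```python
from h import *
s=bot.read_state(); 
for n in('wrist','scene'):
    im=eyes.capture(n); cv2.imwrite(f'pics/{n}3.png',im[:,:,::-1])
for k in('time_s','tool_pos','eef_rot','force','finger_gap'):print(k,s[k])
R=Rq(s['eef_rot']);print('jaw yaw',np.degrees(np.arctan2(R[1,1],R[0,1])))
crop('pics/c9.png','pics/scene3.png',150,70,150,150,4)
```

```text
time_s 7.6
tool_pos [0.51315587 0.01573054 0.07454666]
eef_rot [5.82378701e-04 7.32145560e-01 6.81147492e-01 7.96530484e-04]
force [-0.14036302 -0.06290831 -2.51608652]
finger_gap 0.2544161336443612
jaw yaw -4.133214204512568
```

View pics/wrist3.png

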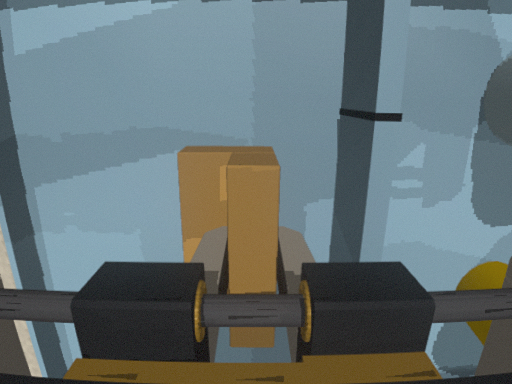

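View pics/c9.png

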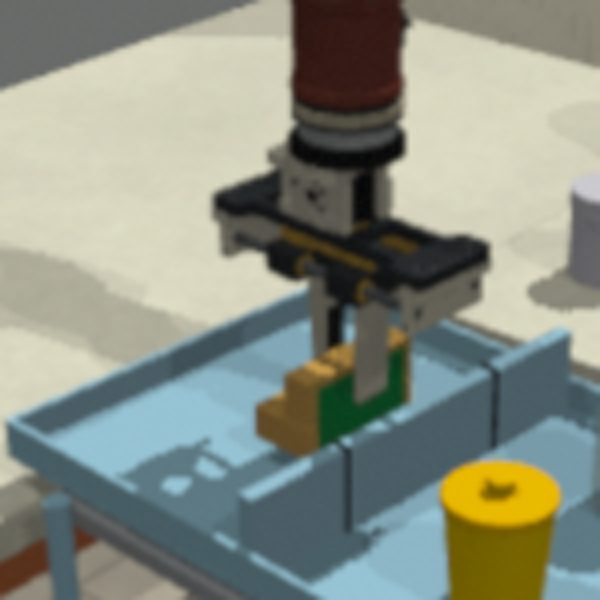

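Run:
```python
from h import *
crop('pics/c10.png','pics/wrist3.png',320,0,95,270,2.2)
im=cv2.imread('pics/wrist3.png').astype(int).sum(2)
for r in(30,60,90,140,170,200,230,250):
    print(r,[(x,im[r-1:r+2,x].mean().round()) for x in range(330,395,3)] if r in(30,) else '', 'maxgrad up',330+np.argmax(np.diff(im[r-2:r+3,330:400].mean(0))),'down',320+np.argmin(np.diff(im[r-2:r+3,320:375].mean(0))))
for x in (385,393): print(x,im[105:130,x])
```

```text
30 [(330, np.float64(426.0)), (333, np.float64(422.0)), (336, np.float64(424.0)), (339, np.float64(424.0)), (342, np.float64(426.0)), (345, np.float64(348.0)), (348, np.float64(197.0)), (351, np.float64(209.0)), (354, np.float64(207.0)), (357, np.float64(198.0)), (360, np.float64(200.0)), (363, np.float64(202.0)), (366, np.float64(197.0)), (369, np.float64(201.0)), (372, np.float64(203.0)), (375, np.float64(197.0)), (378, np.float64(190.0)), (381, np.float64(206.0)), (384, np.float64(439.0)), (387, np.float64(437.0)), (390, np.float64(435.0)), (393, np.float64(431.0))] maxgrad up 382 down 345
60  maxgrad up 379 down 343
90  maxgrad up 377 down 341
140  maxgrad up 372 down 336
170  maxgrad up 369 down 336
200  maxgrad up 366 down 333
230  maxgrad up 362 down 331
250  maxgrad up 360 down 328
385 [415 431 424 434 429 425 434 409 165  78 109 104 103  86 109 144 317 429
 441 421 423 433 425 426 424]
393 [430 425 422 438 431 420 431 425 179  87  87 120 116  99 112 130 279 429
 433 426 427 427 426 427 427]
```

View pics/c10.png

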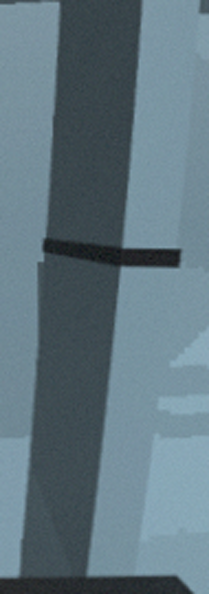

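Run:
```python
from h import *
v=bot.read_state();c=cam('wrist',v);R=Rq(v['eef_rot'])
print(v['tool_pos'])
rows=np.array([30,60,90,140,170,200,230,250]);up=np.array([382,379,377,372,369,366,362,360])+.5;dn=np.array([345,343,341,336,336,333,331,328])+.5
for nm,cc,z in(('top',up,.088),('base',dn,.026)):
    P=cast(c,np.c_[cc,rows],z);p=np.polyfit(P[:,1],P[:,0],1);print(nm,'yaw',-np.degrees(np.arctan(p[0])),'x at y=.01',np.polyval(p,.01), (P[:,0]-np.polyval(p,P[:,1])).round(4))
print('mark',cast(c,[(374.5,116.5)],.088),cast(c,[(340,110.5)],.026))
```

```text
[0.51305108 0.01572163 0.07454578]
top yaw -4.386675938293888 x at y=.01 0.569162731483483 [ 0.0001 -0.0002  0.0001 -0.      0.      0.0001 -0.0002  0.    ]
base yaw -4.415912100036485 x at y=.01 0.569129403641711 [ 0.0002  0.0001  0.     -0.001   0.0006  0.0001  0.0005 -0.0004]
mark [[0.57444794 0.08117749 0.088     ]] [[0.57458774 0.08147491 0.026     ]]
```

Request:
{"api": "move_arm", "payload": {
  "moves": [
    [255,[-1,0,6],0.005],
    [255,[-1,0,11],0.005],
    [255,[-1,0,14],0.005],
    [255,[-1,0,16],0.005],
    [255,[-1,0,16],0.005],
    [255,[-1,0,16],0.005]
  ]
}}

```text
time_s: 8.45
tool_pos: [0.5123, 0.0147, 0.0576]
eef_rot: [-0.0, 0.734, 0.679, 0.0]
force: [-0.6, 0.4, -1.9]
finger_gap: 0.258
```

Request:
{"api": "move_arm", "payload": {
  "moves": [
    [255,[0,0,0.5],0],
    [255,[0,0,1],0],
    [255,[0,0,1],0],
    [255,[0,0,1],0]
  ]
}}

```text
time_s: 8.95
tool_pos: [0.5131, 0.0147, 0.0576]
eef_rot: [0.001, 0.734, 0.679, 0.001]
force: [-0.1, -0.5, 4.9]
finger_gap: 0.255
```

Request:
{"api": "move_arm", "payload": {
  "moves": [
    [170,[0,0,0],0],
    [140,[0,0,0],0],
    [130,[0,0,0],0],
    [130,[0,0,0],0],
    [130,[0,0,0],0]
  ]
}}

```text
time_s: 9.57
tool_pos: [0.5123, 0.0147, 0.0566]
eef_rot: [-0.0, 0.734, 0.679, -0.0]
force: [0.1, 0.5, 0.1]
finger_gap: 0.489
```

Request:
{"api": "move_arm", "payload": {
  "moves": [
    [130,[0,0,-10],0],
    [130,[0,0,-30],0],
    [130,[0,0,-60],0],
    [130,[0,0,-90],0],
    [130,[0,0,-110],0],
    [130,[0,0,-110],0],
    [130,[0,0,-110],0]
  ]
}}

```text
time_s: 10.45
tool_pos: [0.5117, 0.0145, 0.1662]
eef_rot: [-0.0, 0.734, 0.679, -0.0]
force: [0.7, 0.4, -0.1]
finger_gap: 0.49
```

Run:
```python
from h import *
s=bot.read_state(); 
for n in('wrist','scene'):
    im=eyes.capture(n); cv2.imwrite(f'pics/{n}4.png',im[:,:,::-1])
for k in('time_s','tool_pos','eef_rot','force','finger_gap','joint_positions'):print(k,s[k])
np.save('s4.npy',np.r_[s['tool_pos'],s['eef_rot']])
crop('pics/c11.png','pics/scene4.png',150,90,150,130,4)
```

```text
time_s 10.45
tool_pos [0.51169113 0.01453411 0.16622598]
eef_rot [-3.21247075e-04  7.33787023e-01  6.79379343e-01 -4.58152112e-04]
force [ 0.72027783  0.39410847 -0.08002924]
finger_gap 0.49045780757067
joint_positions [ 0.17005694  0.48731163 -0.3518254   1.87808336  0.22345872  0.81558887
 -0.37527485]
```

View pics/wrist4.png

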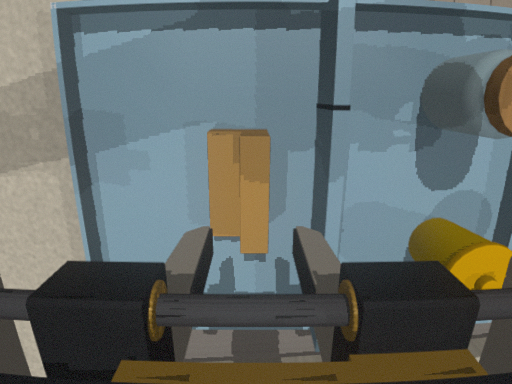

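View pics/c11.png

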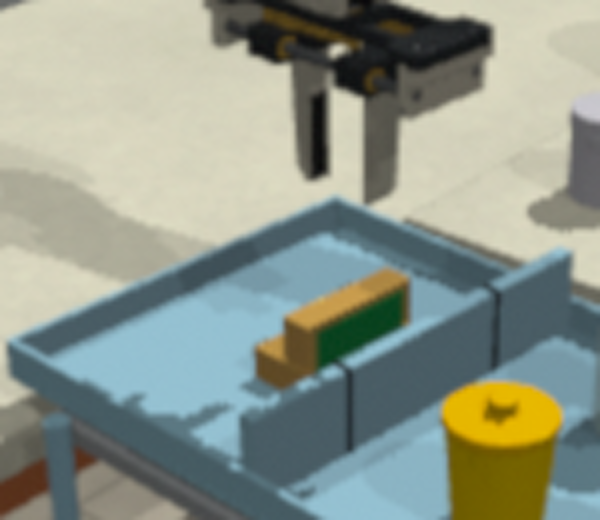

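Run:
```python
from h import *
crop('pics/c12.png','pics/wrist4.png',195,115,160,150,4)
```

```text
(no output)
```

View pics/c12.png

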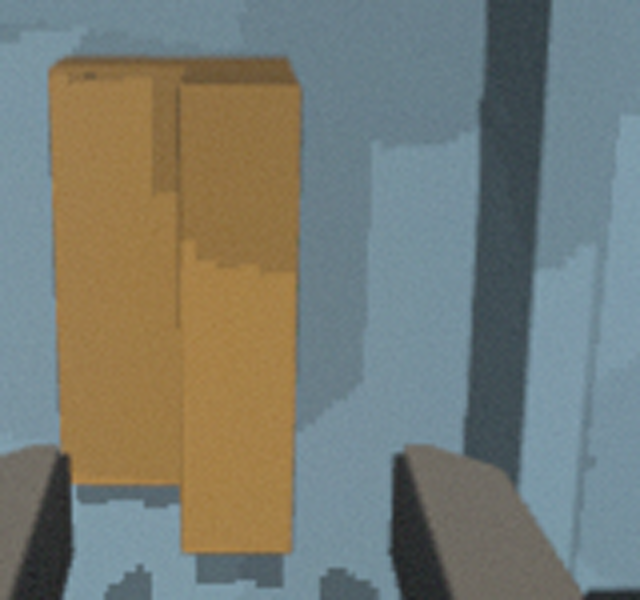

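Run:
```python
from h import *
v=np.load('s4.npy'); st=dict(tool_pos=v[:3],eef_rot=v[3:]);c=cam('wrist',st);R=Rq(v[3:])
def u(p,s,x0,y0): return [((a+.5)/s-.5+x0,(b+.5)/s-.5+y0) for a,b in p]
P=cast(c,u([(180,83),(300,86),(291,552),(181,552)],4,195,115),.086)
m=P.mean(0);l=P[0]+P[1]-P[2]-P[3];print(P,np.linalg.norm(P-np.roll(P,-1,0),axis=1),m,'yaw',np.degrees(np.arctan2(l[1],l[0]))-90)
F=cast(c,u([(550,5),(521,450)],4,195,115),.088);d=F[0]-F[1];print(F,'fence yaw',np.degrees(np.arctan2(d[1],d[0]))-90)
a=np.radians(-4.4);f=np.array([np.cos(a),np.sin(a)]);g=np.array([-f[1],f[0]]);o=np.array([.5691,.0095])
print('in fence frame',(m[:2]-o)@f,(m[:2]-o)@g)
M=cast(c,[(334,107)],.088);print('mark',M, (P[:,:2]-M[0,:2])@g)
```

```text
[[ 0.50461747  0.06503752  0.086     ]
 [ 0.52747086  0.06271859  0.086     ]
 [ 0.51952305 -0.03562537  0.086     ]
 [ 0.49611017 -0.03384381  0.086     ]] [0.02297074 0.09866459 0.02348056 0.09924662] [0.51193039 0.01457173 0.086     ] yaw -4.7693151751513625
[[ 0.57520022  0.07471372  0.088     ]
 [ 0.56844317 -0.01501163  0.088     ]] fence yaw -4.306707893355309
in fence frame -0.05739021722068987 0.0006707869908378354
mark [[0.57671361 0.08114495 0.088     ]] [-0.02159111 -0.02214991 -0.12081377 -0.12083368]
```

Request:
{"api": "move_arm", "payload": {
  "moves": [
    [170,[0,-5,0],-0.18],
    [170,[0,-10,0],-0.36],
    [170,[0,-15,0],-0.54],
    [170,[0,-20,0],-0.72],
    [170,[0,-25,0],-0.9],
    [170,[0,-27,0],-1.08],
    [170,[0,-27,0],-1.26],
    [170,[0,-27,0],-1.44],
    [170,[0,-27,0],-1.571],
    [170,[0,-27,0],-1.571]
  ]
}}

```text
time_s: 11.8
tool_pos: [0.4849, 0.0166, 0.1658]
eef_rot: [-0.001, 0.039, 0.999, 0.0]
force: [-0.1, -0.4, -0.0]
finger_gap: 0.334
```

Request:
{"api": "move_arm", "payload": {
  "moves": [
    [170,[0,0,0],0],
    [170,[0,0,0],0],
    [170,[0,0,0],0]
  ]
}}

```text
time_s: 12.18
tool_pos: [0.4854, 0.0169, 0.1667]
eef_rot: [0.0, 0.039, 0.999, -0.0]
force: [-0.6, 0.0, -0.4]
finger_gap: 0.33
```

Run:
```python
from h import *
s=bot.read_state(); 
for n in('wrist',):
    im=eyes.capture(n); cv2.imwrite(f'pics/{n}5.png',im[:,:,::-1])
for k in('time_s','tool_pos','eef_rot','force','finger_gap','joint_positions'):print(k,s[k])
R=Rq(s['eef_rot']);print('toolx',np.degrees(np.arctan2(R[1,0],R[0,0])))
```

```text
time_s 12.175
tool_pos [0.48536561 0.01685573 0.16672561]
eef_rot [ 5.08176389e-05  3.85624752e-02  9.99256189e-01 -4.42660337e-05]
force [-0.6393927   0.01322417 -0.37301883]
finger_gap 0.32970995687176635
joint_positions [ 0.45956002  0.53919718 -0.80020726  1.9383043   0.50143972  0.87356034
  0.89093975]
toolx 175.57997015045328
```

View pics/wrist5.png

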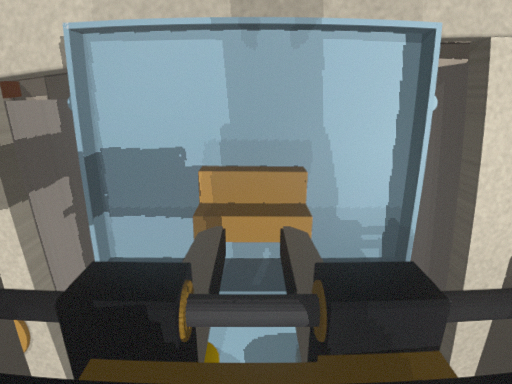

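Request:
{"api": "move_arm", "payload": {
  "moves": [
    [170,[0,0,30],0],
    [170,[0,0,65],0],
    [170,[0,0,90],0],
    [170,[0,0,104],0],
    [170,[0,0,110],0],
    [170,[0,0,111],0],
    [170,[0,0,111],0],
    [170,[0,0,111],0]
  ]
}}

```text
time_s: 13.22
tool_pos: [0.4858, 0.0168, 0.0563]
eef_rot: [0.001, 0.038, 0.999, 0.0]
force: [-0.4, 0.3, 0.1]
finger_gap: 0.333
```

Run:
```python
from h import *
s=bot.read_state(); 
for n in('wrist','scene'):
    im=eyes.capture(n); cv2.imwrite(f'pics/{n}6.png',im[:,:,::-1])
for k in('time_s','tool_pos','force'):print(k,s[k])
crop('pics/c13.png','pics/scene6.png',150,90,150,130,4)
```

```text
time_s 13.225
tool_pos [0.48581584 0.01679567 0.05627479]
force [-0.39767896  0.25257255  0.13232518]
```

View pics/wrist6.png

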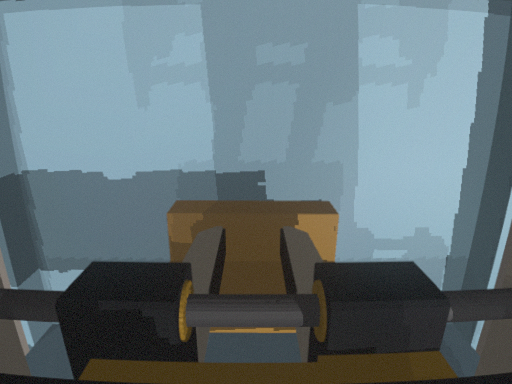

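View pics/c13.png

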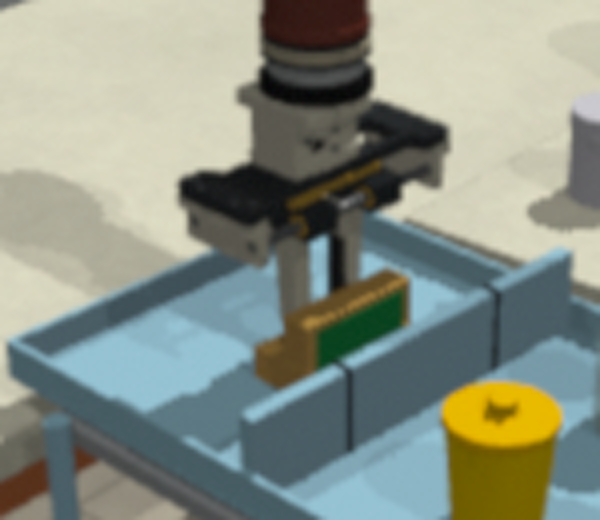

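Request:
{"api": "move_arm", "payload": {
  "moves": [
    [170,[0,0,2],0],
    [170,[0,0,4],0],
    [170,[0,0,5],0],
    [170,[0,0,5],0],
    [170,[0,0,5],0]
  ]
}}

```text
time_s: 13.95
tool_pos: [0.4862, 0.0167, 0.0513]
eef_rot: [0.001, 0.038, 0.999, -0.0]
force: [-0.2, -0.7, 5.5]
finger_gap: 0.335
```

Request:
{"api": "move_arm", "payload": {
  "moves": [
    [170,[-3,0,0],0],
    [170,[-6,0,0],0],
    [170,[-9,0,0],0],
    [170,[-12,0,0],0],
    [170,[-15,0,0],0],
    [170,[-18,0,0],0],
    [170,[-21,0,0],0],
    [170,[-24,0,0],0],
    [170,[-27,0,0],0],
    [170,[-30,0,0],0]
  ]
}}

```text
time_s: 15.2
tool_pos: [0.5158, 0.0144, 0.0514]
eef_rot: [0.001, 0.038, 0.999, -0.0]
force: [-2.1, -0.6, 5.0]
finger_gap: 0.334
```

```bash
cat > look.py <<'E'
import sys
from h import *
n=sys.argv[1]
s=bot.read_state()
for c in('wrist','scene'):
    cv2.imwrite(f'pics/{c}{n}.png',eyes.capture(c)[:,:,::-1])
for k in('time_s','tool_pos','force','eef_rot'):print(k,s[k])
crop(f'pics/d{n}.png',f'pics/scene{n}.png',140,90,220,150,3.6)
E
python3 look.py 7
```

```text
time_s 15.2
tool_pos [0.51579208 0.01439977 0.05136119]
force [-2.10167087 -0.63043428  4.98985885]
eef_rot [ 5.18147134e-04  3.84023191e-02  9.99262191e-01 -2.58108443e-04]
```

View pics/d7.png

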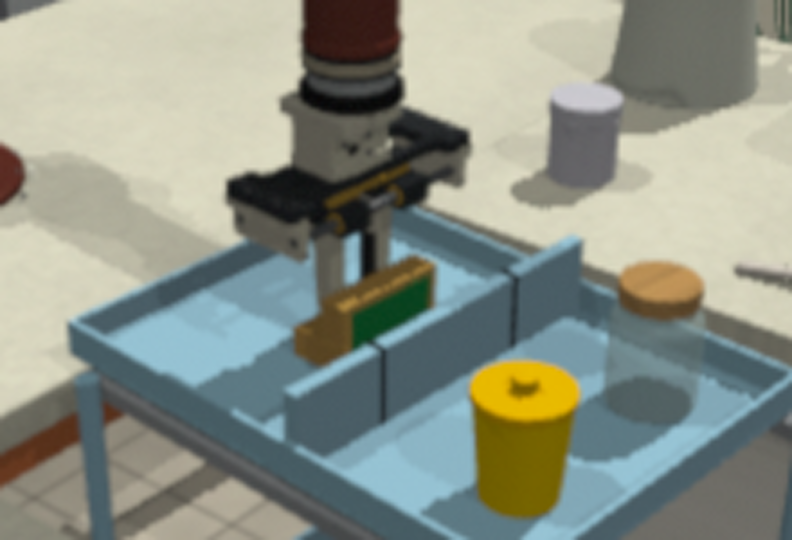

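Request:
{"api": "move_arm", "payload": {
  "moves": [
    [170,[-3,0,0],0],
    [170,[-6,0,0],0],
    [170,[-9,0,0],0],
    [170,[-12,0,0],0],
    [170,[-15,0,0],0],
    [170,[-18,0,0],0],
    [170,[-21,0,0],0],
    [170,[-24,0,0],0],
    [170,[-27,0,0],0],
    [170,[-30,0,0],0]
  ]
}}

```text
time_s: 16.55
tool_pos: [0.5377, 0.0127, 0.0513]
eef_rot: [-0.007, 0.038, 0.999, -0.002]
force: [-15.9, -1.4, 21.0]
finger_gap: 0.333
```

```bash
python3 look.py 8
```

```text
time_s 16.55
tool_pos [0.53770784 0.01271673 0.05127162]
force [-15.85894291  -1.35184399  20.99145996]
eef_rot [-0.00722362  0.03752889  0.99926733 -0.00205148]
```

View pics/d8.png

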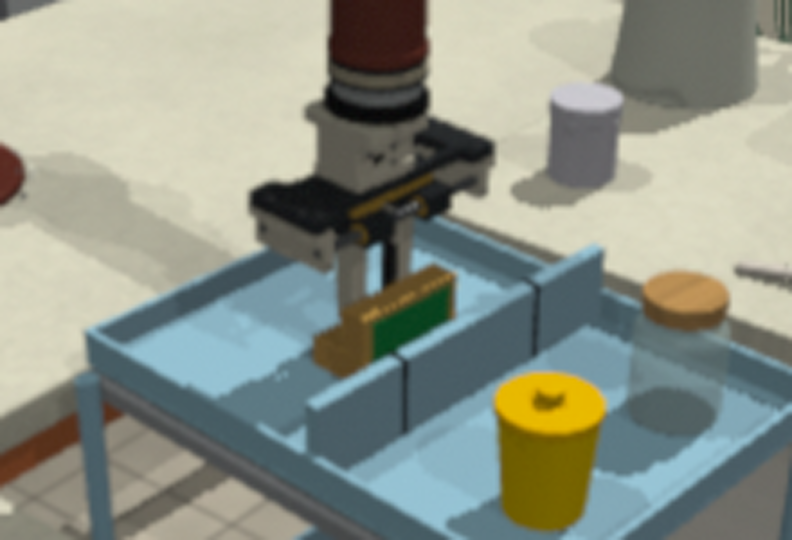

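Request:
{"api": "move_arm", "payload": {
  "moves": [
    [170,[0,0,-0.5],0],
    [170,[0,0,-1],0],
    [170,[0,0,-1.5],0],
    [170,[0,0,-1.5],0]
  ]
}}

```text
time_s: 17.15
tool_pos: [0.5451, 0.0121, 0.0518]
eef_rot: [-0.0, 0.039, 0.999, 0.0]
force: [-1.5, -0.4, -0.6]
finger_gap: 0.335
```

```bash
python3 look.py 9
```

```text
time_s 17.15
tool_pos [0.54513601 0.01208869 0.05184023]
force [-1.47848264 -0.35522928 -0.61831349]
eef_rot [-2.77319159e-04  3.85733635e-02  9.99255729e-01  8.76410042e-05]
```

View pics/d9.png

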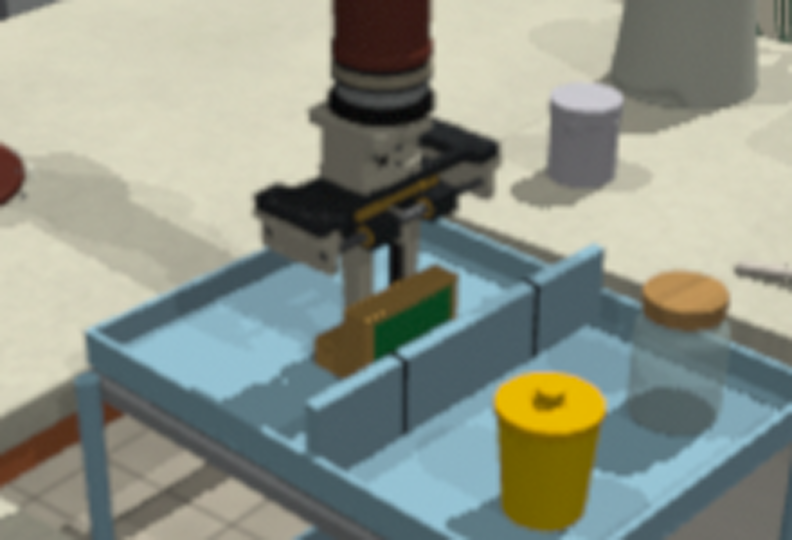

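View pics/wrist9.png

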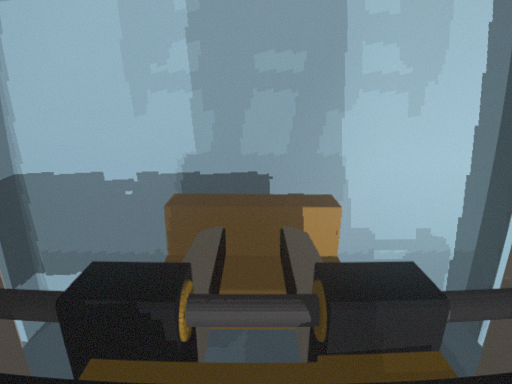

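```bash
python3 - <<'E'
from h import *
ci=eyes.camera_info('wrist');T=ci['tool_from_camera'];k=K(ci);d=np.array(ci['distortion'])
for n in(6,7,8,9):
    im=cv2.imread(f'pics/wrist{n}.png');hsv=cv2.cvtColor(im,cv2.COLOR_BGR2HSV)
    m=cv2.inRange(hsv,(8,110,50),(25,255,255));m[262:]=0;m[:150]=0
    cols=np.arange(180,326,5);top=np.array([np.nonzero(m[:,c])[0].min() for c in cols])
    a,b=np.polyfit(cols,top,1);xs=np.nonzero(m[225:245].max(0))[0];print(n,top.min(),top.max(),a,xs.min(),xs.max())
    # tool-frame plane: step's vertical near face top edge ~ tool z=-? top edge at tip level (z=0 approx)
    r=cv2.undistortPoints(np.array([[[cols.mean(),top.mean()]]],float),k,d).ravel();r=T[:3,:3]@np.r_[r,1];o=T[:3,3]
    for z in (0,.025): print(z,(o+r*((z-o[2])/r[2]))*1000)
E
python3 - <<'E'
import cv2,numpy as np
from workcell import bot
E
```

```text
6 201 217 0.08342602892102369 168 336
0 [21.53918886 -0.65315639  0.        ]
0.025 [12.7729214  -0.65404907 25.        ]
7 205 219 0.07915461624026705 166 339
0 [20.22045713 -0.6525056   0.        ]
0.025 [11.25446647 -0.65329972 25.        ]
8 205 217 0.043159065628476254 167 339
0 [20.23989266 -0.6525152   0.        ]
0.025 [11.27684554 -0.65331077 25.        ]
9 195 208 0.04582869855394891 166 339
0 [24.56183789 -0.65464603  0.        ]
0.025 [16.2533535  -0.65576432 25.        ]
```

Run:
```python
from h import *
ims=[cv2.resize(cv2.imread(f'pics/wrist{n}.png')[185:270,150:355],None,fx=3.8,fy=3,interpolation=cv2.INTER_CUBIC) for n in(7,9)]
cv2.imwrite('pics/e1.png',np.vstack(ims))
```

```text
(no output)
```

View pics/e1.png

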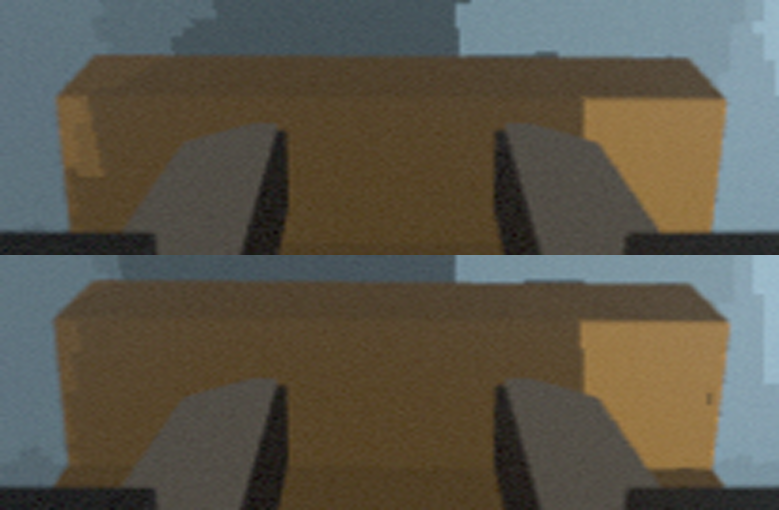

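Run:
```python
from h import *
c=cam('scene')
for n in(4,7,8,9):
    im=cv2.imread(f'pics/scene{n}.png')
    g=cv2.cvtColor(im,cv2.COLOR_BGR2GRAY).astype(float)
    # dark mark pixels below threshold within tier fence area
    m=(g<60)&(im[:,:,2]<50); m[:150]=0;m[250:]=0;m[:,:225]=0;m[:,315:]=0
    m8=m.astype(np.uint8);N,l,s,cc=cv2.connectedComponentsWithStats(m8,connectivity=8)
    for i in range(1,N):
        if 12<s[i,4]<120 and s[i,3]>8:
            ys,xs=np.nonzero(l==i); b=ys>=ys.max()-0; print(n,s[i],'bottom',xs[b].mean(),ys.max(), cast(c,[(xs[b].mean(),ys.max()+.5)],.026)[0])
```

```text
4 [237 183   1  19  19] bottom 237.0 201 [ 0.57499065 -0.05884881  0.026     ]
7 [234 150  10  17  70] bottom 241.0 166 [0.46319271 0.09255337 0.026     ]
7 [246 188   1  19  19] bottom 246.0 206 [ 0.60777423 -0.06210434  0.026     ]
8 [252 191   1  19  19] bottom 252.0 209 [ 0.62813019 -0.06304129  0.026     ]
9 [252 191   1  19  19] bottom 252.0 209 [ 0.62813019 -0.06304129  0.026     ]
```

Request:
{"api": "move_arm", "payload": {
  "moves": [
    [170,[-2.5,0,0],0],
    [170,[-5,0,0],0],
    [170,[-7.5,0,0],0],
    [170,[-10,0,0],0],
    [170,[-12.5,0,0],0],
    [170,[-15,0,0],0],
    [170,[-17.5,0,0],0],
    [170,[-20,0,0],0]
  ]
}}

```text
time_s: 18.25
tool_pos: [0.5653, 0.0106, 0.0522]
eef_rot: [0.0, 0.038, 0.999, 0.0]
force: [-0.9, -0.1, -0.4]
finger_gap: 0.334
```

```bash
python3 look.py 10
```

```text
time_s 18.25
tool_pos [0.56530554 0.0106169  0.05218804]
force [-0.8501713  -0.09252628 -0.40985778]
eef_rot [1.62592518e-05 3.83648462e-02 9.99263797e-01 4.41601992e-05]
```

View pics/d10.png

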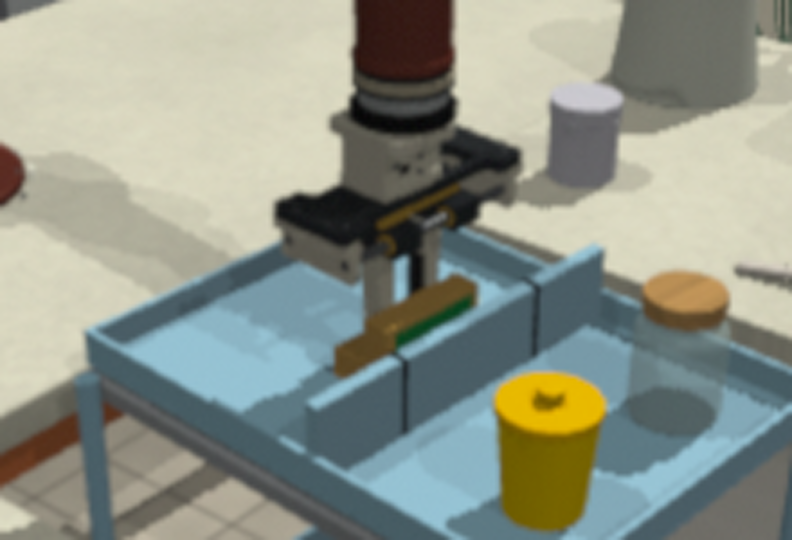

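Request:
{"api": "move_arm", "payload": {
  "moves": [
    [170,[-2.5,0,0.5],0],
    [170,[-5,0,1],0],
    [170,[-7.5,0,1],0],
    [170,[-10,0,1],0],
    [170,[-12.5,0,1],0],
    [170,[-15,0,1],0],
    [170,[-17,0,1],0],
    [170,[-19,0,1],0],
    [170,[-20,0,1],0]
  ]
}}

```text
time_s: 19.48
tool_pos: [0.5848, 0.0093, 0.0514]
eef_rot: [-0.0, 0.038, 0.999, 0.0]
force: [-4.7, 0.4, 5.3]
finger_gap: 0.332
```

```bash
python3 look.py 11
```

```text
time_s 19.475
tool_pos [0.58482762 0.00933816 0.05144899]
force [-4.69120084  0.37968217  5.27629105]
eef_rot [-3.44906987e-04  3.83154715e-02  9.99265633e-01  4.84681170e-06]
```

View pics/d11.png

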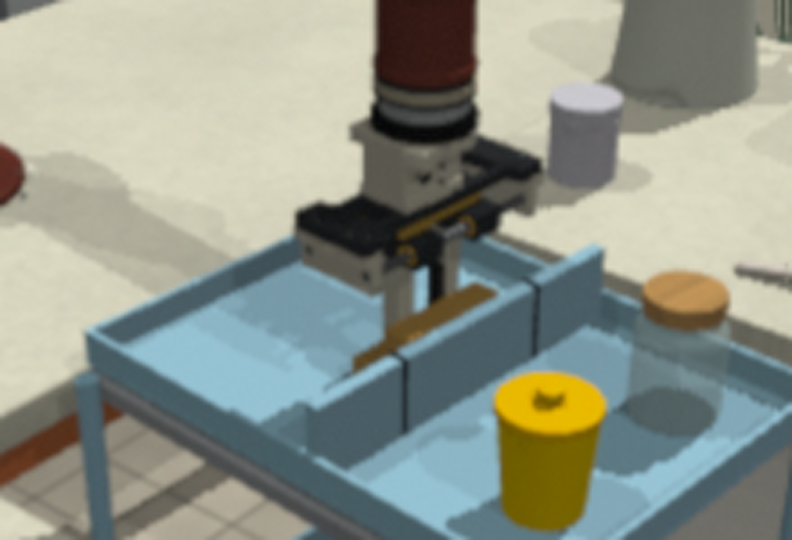

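Request:
{"api": "move_arm", "payload": {
  "moves": [
    [170,[-1,0,0],0],
    [170,[-2,0,0],0],
    [170,[-3,0,0],0],
    [170,[-4,0,0],0],
    [170,[-5,0,0],0],
    [170,[-5,0,0],0]
  ]
}}

```text
time_s: 20.32
tool_pos: [0.5897, 0.009, 0.0514]
eef_rot: [-0.0, 0.038, 0.999, 0.0]
force: [-4.2, 0.5, 5.1]
finger_gap: 0.331
```

Request:
{"api": "move_arm", "payload": {
  "moves": [
    [170,[-1,0,0],0],
    [170,[-2,0,0],0],
    [170,[-3,0,0],0],
    [170,[-3,0,0],0]
  ]
}}

```text
time_s: 20.82
tool_pos: [0.5908, 0.0089, 0.0515]
eef_rot: [-0.002, 0.038, 0.999, -0.0]
force: [-8.1, -0.1, 8.7]
finger_gap: 0.333
```

Request:
{"api": "move_arm", "payload": {
  "moves": [
    [170,[-1,0,0],0],
    [170,[-2,0,0],0],
    [170,[-2.5,0,0],0],
    [170,[-2.5,0,0],0],
    [170,[-2.5,0,0],0]
  ]
}}

```text
time_s: 21.45
tool_pos: [0.5906, 0.0089, 0.0514]
eef_rot: [-0.005, 0.038, 0.999, -0.001]
force: [-14.0, -0.4, 13.3]
finger_gap: 0.334
```

```bash
python3 look.py 12
python3 - <<'E'
from h import *
crop('pics/f12.png','pics/wrist12.png',130,150,260,130,3)
E
```

```text
time_s 21.45
tool_pos [0.5906237  0.00889641 0.05144469]
force [-13.95450503  -0.39553975  13.31382999]
eef_rot [-4.82549229e-03  3.80342661e-02  9.99264398e-01 -8.78700141e-04]
```

View pics/d12.png

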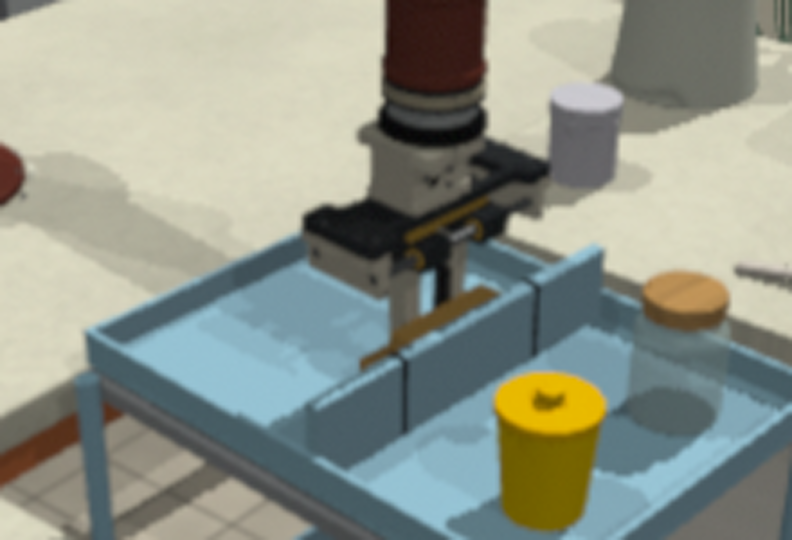

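View pics/wrist12.png

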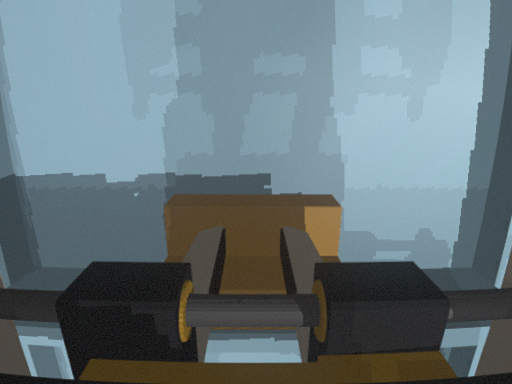

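Run:
```python
from h import *
crop('pics/g12.png','pics/scene12.png',225,150,90,75,8)
```

```text
(no output)
```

View pics/g12.png

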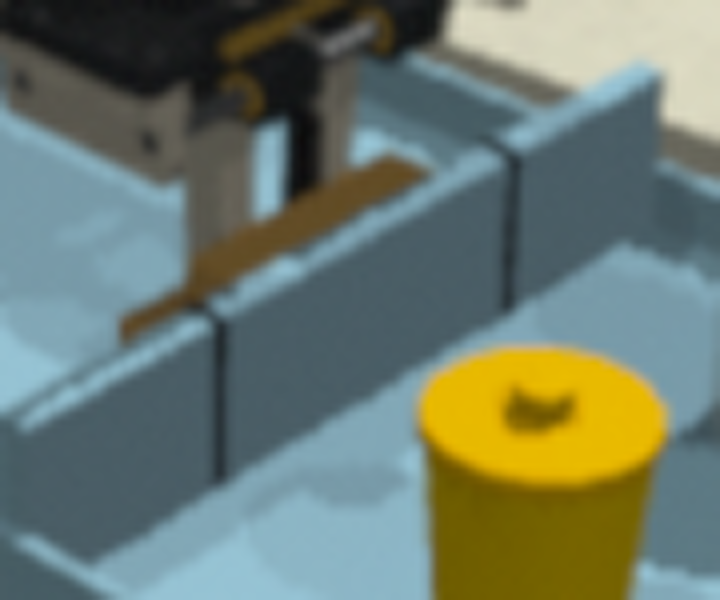

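Request:
{"api": "move_arm", "payload": {
  "moves": [
    [170,[-0.5,0,0.1],0],
    [170,[-1,0,0.2],0],
    [170,[-1,0,0.2],0],
    [170,[-1,0,0.2],0]
  ]
}}

```text
time_s: 22.05
tool_pos: [0.5906, 0.0089, 0.0515]
eef_rot: [-0.006, 0.038, 0.999, -0.001]
force: [-15.3, -0.3, 15.8]
finger_gap: 0.337
```

Request:
{"api": "move_arm", "payload": {
  "moves": [
    [170,[-0.2,0,0],0],
    [170,[-0.2,0,0],0],
    [170,[-0.2,0,0],0],
    [170,[-0.2,0,0],0],
    [170,[-0.2,0,0],0],
    [170,[-0.2,0,0],0],
    [170,[-0.2,0,0],0],
    [170,[-0.2,0,0],0]
  ]
}}

```text
time_s: 23.05
tool_pos: [0.5906, 0.0088, 0.0515]
eef_rot: [-0.006, 0.038, 0.999, -0.001]
force: [-16.8, -0.0, 15.9]
finger_gap: 0.333
```

Run:
```python
from h import *
s=bot.read_state();print(s['time_s'],s['tool_pos'],s['force'])
im=eyes.capture('top');cv2.imwrite('pics/top13.png',im[:,:,::-1])
print(bot.read_state()['force'])
crop('pics/t13.png','pics/top13.png',175,110,150,180,3.3)
```

```text
23.05 [0.59057653 0.00884505 0.05147313] [-16.79893011  -0.042556    15.93361601]
[-16.19059191  -0.28207437  15.10443389]
```

View pics/t13.png

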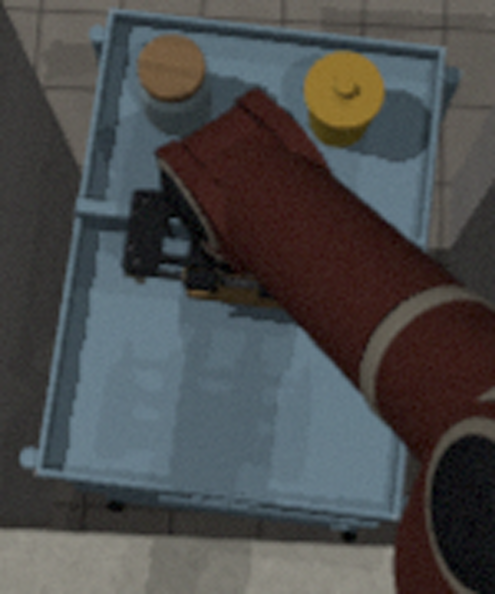

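The jar and cup are upright, the tier is home, and the push is holding at about 16 N forward and 15.5 N down. Handing in.

```bash
python3 -c "
from workcell import bot
print(bot.sign_off())"
```

```text
the job is handed in; nothing more can be done
None
```

The stop is on the tier, flush against the fence and held there by the push, and I handed the job in at about 23 s of the 64 s allowed.

**What I did:** I gripped the stop by its riser and carried it over with its green back pad facing the fence. I set it down about 45 mm in front of the fence and let go. With the fingers on the step, I then pushed it forward and down.

**Last checks:**
- **Placement:** after release it measured within about 0.4° of square to the fence and under 1 mm from midway between the marks. I did not measure either again after the push.
- **Tier home:** the tier rolled about 53 mm and then stopped dead against the push.
- **Flush:** the fingers stopped at x = 0.5906 m, where I had predicted they would be with the stop against the fence. They did not move as the push rose from about 8 to 16 N. The scene picture shows no visible gap.
- **Holding push:** about 16 N forward and 15–16 N down at hand-in.
- **Jar and cup:** both upright.

**Not as planned:**
- **Push not perfectly smooth:** when the tier reached home the stop stuck to the floor, at about 16 N forward and 21 N down. I eased the down force to nearly zero, the fingers slid a few millimetres forward on the step, and then the stop ran on to the fence.
- **Down force interrupted:** there was almost no down force for roughly 20 mm of that slide. I brought it back before the stop reached the fence.

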